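Find a punch's hole in the disc cutter

TASK

The punch standing on its own at the end of the wooden stand has lost its size mark: find its hole in the steel disc cutter. Try its nose in the biggest hole and step down the row one hole at a time, feeling gently and never forcing it, until a hole refuses it; then go back to the last hole it passed, lower it there until its shoulder sits on the plate, and let go. Leave the other two punches, the hammer and the steel block alone.

Things in the scene. Friction and masses are not known exactly. Their poses are not given: they have to be found in the camera images.
- punch_a: upright steel punch, 0.15 kg: head 22 mm in diameter, 45 mm tall (top edge bevelled 3 mm), square shoulder, thinner round nose 24 mm long (edge bevelled 1 mm). Origin at the centre of the nose's end, z up along it: shoulder at 24 mm, top at 69 mm. Starts in the stand, nose hidden. One punch's nose is 15 mm in diameter, one's 12, one's 9: unmarked
- punch_b: another punch, in all but nose diameter the same as punch_a: see there. Which punch stands in which place of the stand changes
- punch_c: another punch, in all but nose diameter the same as punch_a: see there. Which punch stands in which place of the stand changes
- cutter: disc cutter, fixed steel block 62 (x) by 168 (y) by 34 mm high, five round holes through it in a row along y, 27 mm apart, the biggest at +y; 4 mm screw heads at its ends. Guide plate (top 16 mm), 2 mm gap, die plate with 1 mm wider holes. Each nose fits one hole with 1 mm to spare in diameter and cannot enter smaller ones; the heads enter none. Origin: centre of underside, z up
- cutter_hole1 (a point): centre of the 19 mm hole at the cutter's top face, 34 mm above the bench; axes as the cutter's (biggest)
- cutter_hole2 (a point): centre of the 16 mm hole at the cutter's top face, 34 mm above the bench; axes as the cutter's
- cutter_hole3 (a point): centre of the 13 mm hole at the cutter's top face, 34 mm above the bench; axes as the cutter's
- cutter_hole4 (a point): centre of the 10 mm hole at the cutter's top face, 34 mm above the bench; axes as the cutter's
- cutter_hole5 (a point): centre of the 7 mm hole at the cutter's top face, 34 mm above the bench; axes as the cutter's (smallest)
- stand: wooden punch stand, fixed: 50 mm (x) by 150 mm (y) by 30 mm high, four 17 mm holes, 27 mm deep, in a row along its y axis, 36 mm apart. Two punches stand side by side at its +y end, one stands alone at the -y end, with an empty hole between. Origin at the centre of its underside, z up
- stand_hole4 (a point): mouth of the stand's last hole at its -y end, 30 mm above the bench: the punch standing on its own starts here
- block: bystander: square steel bench block 64 by 64 by 19 mm, 0.6 kg, origin at the centre of its underside
- hammer: bystander: small hammer, 240 mm long, lying on the bench, handle towards its -x
Things that resemble listed ones, but are neither listed nor needed, are in the scene too. What is shaped like the punch_b but pink is not meant. Leave any orange look-alike of the punch_c alone.

How it is judged:
By the outcome, as a careful person would: the job done as asked, in the order asked, and still so for the second after the job is handed in, with the robot touching nothing.
It also fails if it takes over 61 s, if anything falls off the work surface, if the arm or the gripper's body presses on something with over 40 N, if the wrist force passes 120 N, or if a joint passes its speed limit or range.

ROBOT

A 6-joint arm with a two-finger parallel gripper is mounted at the origin on the work surface. World frame = base frame: x ahead of the robot, y to its left, z up, the work surface at z = 0. Lengths are in mm, angles in rad, forces in N, time in s.
With the tool pointing down it reaches from about 300 to 775 mm from the base axis. Payload 14.6 kg.
Tool frame: the origin (TCP) lies between the finger pads; the fingertips stand 19 mm ahead of it and the grasp point (between the pads) is the TCP; z points along the fingers, y is the line along which they close (so a half turn about z gives the same grasp; the last joint's range is limited). The gripper opens to 94 mm and grips with 3 to 60 N. Pads are 16 mm wide; open, the fingers measure 119 mm over their backs; the gripper's body (75 mm by 177 mm) begins 78 mm behind the grasp point.
Start: joints at [1.083, 0.3, 1.521, -0, 1.321, -0.067], TCP at [224.666, 502.01, 224.446] pointing down, gripper open.
Joint ranges: [-3.03, 3.03], [-0.79, 2.21], [0.23, 2.52], [-1.04, 4.18], [0, 3.07], [-2.55, 2.55]. Speed limits (rad/s): [2.22, 2.22, 2.57, 3.14, 3.14, 3.14].

INTERFACE

Orientations are given as [roll, pitch, yaw] about the fixed x, y, z axes, in that order (R = Rz(yaw) Ry(pitch) Rx(roll)).
In Python, from cell import monitor, imaging, job, find_in, trace gives the robot as it stands. The module is installed in compiled form; this text tells all that it offers.
- The arm moves only by the tool arm_command, never from a script. Its argument "steps" is a list of rows, each a list of 5 numbers: the opening, from 0 (shut) to 1 (fully open), then the shift along the tool's x, y, z in mm, then the turn about the tool's z in degrees. In form: [[gripper, dx, dy, dz, turn], ...]. A call has 1 to 20 rows; each row is the pose to reach, as a shift and turn from the pose commanded when the call began, along the tool's axes at that moment; what a row does not reach only later rows make up. A row lasts 1/8 s, in which the tool goes at most 62.5 mm and 10.7 degrees, less where a joint would pass 70% of its speed; a pose out of reach is approached as far as the arm can. A call with a gripper value outside its range is refused whole. The fingers move at their own pace and stop on an object; "force" is the grip in N (left out, the last holds). Time passes only in rows, so rows that repeat a pose let the fingers close. It gives the time, the measured TCP pose, the force, the opening and the grip force at its end, in the units of the state.
- monitor.read_state(): the state, without advancing time (a new reading comes with each control period).
- imaging.camera(name): name is "side" or "top" or "wrist"; returns a dict with "img" (400x640x3 uint8, red, green, blue), "mtx" (3x3 intrinsics, pixels), "view" (4x4, takes a point from world to camera coordinates). Camera axes: x right, y down, z forward; pixel columns grow to the right and rows downward; lengths in mm; the calibration is good to about 2 mm. A picture is of the moment at which its call begins. There is no depth.
- job.sign_off(): hands the job in; it is judged then, once.
Trained networks look in a picture, given as the dict that the camera call returned (one of the last four; its "shot" number tells which), for a name from the list of things; names that differ only in an ending like _2 or _b are one class to them, and where a whole thing is asked for, a point or a joint stands for the part that bears it (a point fixed in the world has none). Each returns a list of dicts, best first, with "p" (0 to 1); they miss things now and then, are a little off and sometimes report something else, mostly with a low value. They report only what shows in the picture. A call takes as long as a camera call. They do not tell look-alikes from the thing itself.
- find_in(picture, target): "rect" ([centre column, centre row, width, height] in pixels, round what is visible of it).
- trace(picture, target): "region" (400x640 bool, what is visible of it) and "rect" ([centre column, centre row, width, height] in pixels, round what is visible of it).
The state is a dict: "clock": time; "joints": joint angles; "qd": joint speeds; "effort": joint torques, N m; "eef_pos": TCP position; "eef_rot": TCP orientation; "wrist_force": force on the tool from outside, world axes, zero at the start; "moment": the same for the moment, N m; "finger_gap": finger opening in mm; "finger_force": force on a finger pad.
Only numpy, scipy, OpenCV 4.12 (cv2) and the standard library are available. Lean on these libraries where they do the work, as an engineer would, in place of code of your own. Each camera call takes 0.05 s, during which the arm holds its last target. There are 200 camera calls.

## Working session

There is one attempt and no reset: what is moved stays moved. The work goes in short steps, Python scripts to look and compute and a tool call to move; the robot and the scene stay as the last step left them, time stands still between calls to the robot, and variables do not carry over. Pictures are saved under pics/ and viewed, at most 10 in all, crops included, and the job is handed in when it is done.

Besides the shell and the picture viewer there is one more tool, called by a JSON object that holds its "name" and its "arguments", one argument or row to a line. arm_command: Moves the arm, as the interface text tells. Its arguments: {"type":"object","properties":{"steps":{"type":"array","items":{"type":"array","items":{"type":"number"}}},"force":{"type":"number"}},"required":["steps"]}

```bash
mkdir -p pics
cat > h.py <<'E'
import numpy as np, cv2
from cell import monitor, imaging, job, find_in, trace
def ray(c,u,v):
    V=np.array(c['view']);R=V[:3,:3];t=V[:3,3]
    d=R.T@np.linalg.inv(c['mtx'])@np.array([u,v,1.]);return -R.T@t,d
def at_z(c,u,v,z):
    o,d=ray(c,u,v);return o+d*(z-o[2])/d[2]
def tri(*cs):
    A=np.zeros((3,3));b=np.zeros(3)
    for c,u,v in cs:
        o,d=ray(c,u,v);d/=np.linalg.norm(d);P=np.eye(3)-np.outer(d,d);A+=P;b+=P@o
    p=np.linalg.solve(A,b);return p
def proj(c,p):
    V=np.array(c['view']);q=c['mtx']@(V[:3,:3]@np.array(p)+V[:3,3]);return q[:2]/q[2]
def save(n,img): cv2.imwrite('pics/'+n,cv2.cvtColor(np.ascontiguousarray(img),cv2.COLOR_RGB2BGR))
E
python3 - <<'E'
from h import *
np.set_printoptions(precision=1,suppress=True)
cs={n:imaging.camera(n) for n in('top','side')}
save('a.png',cs['top']['img']);save('b.png',cs['side']['img'])
for n,c in cs.items():
    print(n,ray(c,320,200)[0])
    for t in('punch_a','cutter','cutter_hole1','stand','stand_hole4','block','hammer'):
        print(t,[(np.round(r['rect']).astype(int).tolist(),round(float(r['p']),2)) for r in find_in(c,t)][:7])
print(monitor.read_state())
E
```

```text
top [ 534.6  -65.6 1218.5]
punch_a [([199, 187, 12, 10], 0.66), ([248, 221, 9, 9], 0.63), ([219, 218, 9, 1], 0.52), ([233, 189, 10, 15], 0.45), ([206, 219, 12, 9], 0.41)]
cutter [([327, 208, 61, 34], 0.89)]
cutter_hole1 [([329, 206, 62, 33], 0.81)]
stand [([228, 218, 54, 19], 0.9)]
stand_hole4 [([228, 219, 56, 23], 0.98)]
block [([285, 156, 28, 30], 0.8)]
hammer [([413, 211, 58, 85], 0.65)]
side [333.  368.6 677.1]
punch_a [([252, 320, 16, 17], 0.82), ([264, 306, 13, 21], 0.69), ([292, 273, 17, 21], 0.55), ([240, 269, 16, 23], 0.55), ([208, 304, 19, 25], 0.54)]
cutter [([339, 198, 69, 63], 0.83)]
cutter_hole1 [([338, 197, 71, 63], 0.69)]
stand [([276, 313, 78, 76], 0.91)]
stand_hole4 [([274, 311, 71, 77], 0.7)]
block [([257, 205, 35, 28], 0.74)]
hammer [([400, 131, 100, 29], 0.83)]
{'clock': 0.8, 'joints': array([ 1.1,  0.3,  1.5,  0. ,  1.3, -0.1]), 'qd': array([ 0., -0., -0.,  0., -0.,  0.]), 'effort': array([  0. , -53.2, -35.3,   0.1,   0. ,  -0. ]), 'eef_pos': array([224.7, 502. , 224.4]), 'eef_rot': array([-3.1, -0. ,  2.7]), 'wrist_force': array([ 0.8, -0.6, -0.9]), 'moment': array([0., 0., 0.]), 'finger_force': 0.0, 'finger_gap': 94.0937780703137}
```

View pics/a.png

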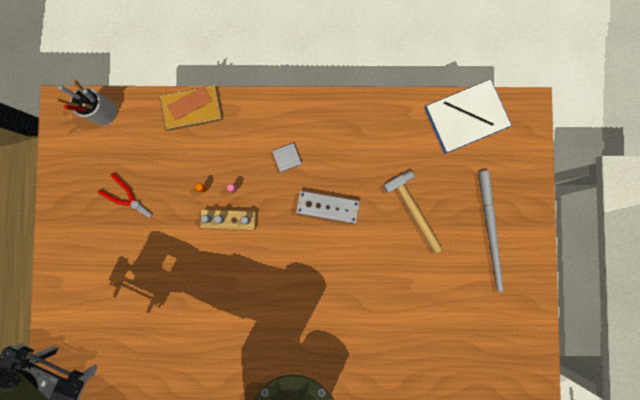

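View pics/b.png

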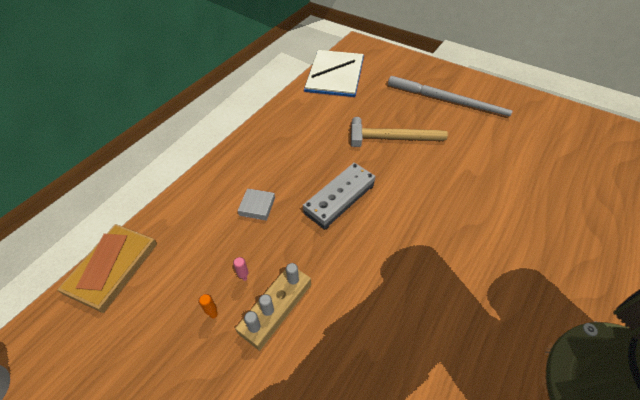

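The top view shows the stand at (228,219) and the cutter at (327,206), with the biggest hole at the left end (308,204).

What could be taken for the wanted punch, by top-view pixel:
- the stand pair at (206,219) and (219,219)
- the lone steel punch at (246,220), which is (292,273) in the side view
- an orange look-alike at (200,187)
- a pink look-alike at (231,188)

I choose the lone steel one at (246,220).

Run:
```python
from h import *
np.set_printoptions(precision=1,suppress=True)
t=imaging.camera('top');s=imaging.camera('side')
print('punch',tri((t,246,220),(s,292,272)), at_z(t,246,220,55))
print('hole1',tri((t,308.5,204),(s,323,205)), at_z(t,308.5,204,34))
print('stand c',at_z(t,228,219,30))
for a,h in(('cutter',34),('stand',30)):
    r=trace(t,a)[0]['region'];ys,xs=np.nonzero(r)
    P=np.array([at_z(t,x,y,h)[:2] for x,y in zip(xs,ys)],np.float32)
    b=cv2.minAreaRect(P);print(a,b)
w=imaging.camera('wrist');o,d=ray(w,320,200);print(o,d/np.linalg.norm(d),w['mtx'][0,0],w['view'][:3,:3])
st=monitor.read_state();print(st['eef_pos'],st['eef_rot'])
c=cv2.resize(t['img'][170:250,180:380],None,fx=4,fy=4,interpolation=cv2.INTER_CUBIC)
c2=cv2.resize(s['img'][240:360,190:330],None,fx=2,fy=2);save('c.png',c)
```

```text
punch [555.8 129.7  53.3] [555.2 129.1  55. ]
hole1 [601.4 -41.5  31.1] [601.  -41.7  34. ]
stand c [558.2 183.7  30. ]
cutter ((592.1870727539062, -93.24742889404297), (168.14097595214844, 64.8326416015625), 80.73542022705078)
stand ((558.9351196289062, 183.79783630371094), (154.94615173339844, 55.9151496887207), 86.5181884765625)
[154.8 532.3 385.4] [ 0.3 -0.1 -1. ] 298.88218163486215 [[ 0.4  0.9  0. ]
 [ 0.9 -0.4  0.3]
 [ 0.2 -0.1 -1. ]]
[224.7 502.  224.4] [-3.1 -0.   2.7]
```

View pics/c.png

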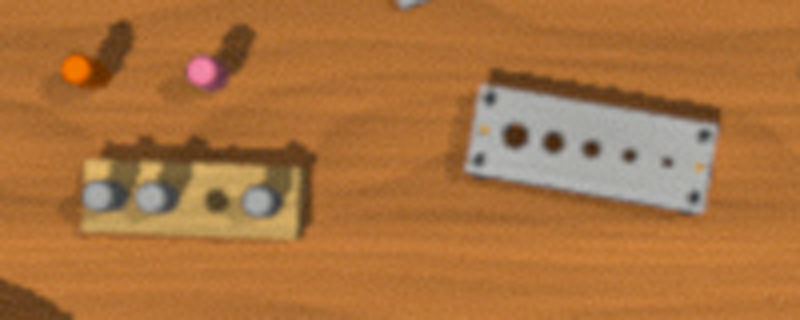

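The close crop confirms the choice: the lone steel punch at crop (261,200) stands at the stand's −y end, with the empty hole at (216,202) beside it. The cutter's biggest hole is at (515,135), at the +y end.

```bash
cat >> h.py <<'E'
def go(x,y,z,yawdeg=None):
    s=monitor.read_state();r,p,w=s['eef_rot']
    from scipy.spatial.transform import Rotation as Ro
    R=Ro.from_euler('xyz',s['eef_rot']).as_matrix();d=R.T@(np.array([x,y,z])-s['eef_pos'])
    t=0 if yawdeg is None else (np.degrees(w)-yawdeg)
    print('pos',s['eef_pos'].round(1),'rot',np.degrees(s['eef_rot']).round(2),'F',s['wrist_force'].round(1),'gap',round(s['finger_gap'],1),'t',s['clock'],'-> d',d.round(1),'turn',round((t+180)%360-180,1))
E
python3 -c "
from h import *
go(550,110,215,86.5)"
```

```text
pos [224.7 502.  224.4] rot [-180.     -0.    155.89] F [-0.6 -0.4  0.3] gap 93.7 t 1.05 -> d [-457.1 -224.9    9.4] turn 69.4
```

{"name": "arm_command", "arguments": {
  "steps": [
    [0.6,-40,-20,0,6],
    [0.6,-90,-45,0,14],
    [0.6,-140,-70,0,22],
    [0.6,-190,-95,2,30],
    [0.6,-240,-120,4,38],
    [0.6,-290,-145,6,46],
    [0.6,-340,-168,8,54],
    [0.6,-390,-192,9,62],
    [0.6,-430,-212,9,67],
    [0.6,-457,-225,9,69.4],
    [0.6,-457,-225,9,69.4],
    [0.6,-457,-225,9,69.4]
  ],
  "force": 20
}}

```text
clock: 2.55
eef_pos: [549.5, 110.5, 215.4]
eef_rot: [-3.141, -0.0, 1.51]
wrist_force: [-0.1, 1.0, 0.8]
finger_gap: 56.4
finger_force: 0.0
```

Run:
```python
from h import *
np.set_printoptions(precision=1,suppress=True)
go(550,110,215,86.5)
w=imaging.camera('wrist');save('d.png',w['img'])
for t in('punch_a','cutter_hole1','stand_hole4','cutter','stand'):
    print(t,[(np.round(r['rect'],1).tolist(),round(float(r['p']),2)) for r in find_in(w,t)][:7])
print(w['view'].round(3).tolist())
```

```text
pos [549.5 110.5 215.4] rot [-180.    -0.    86.5] F [-0.1  1.   0.8] gap 56.4 t 2.55 -> d [-0.5  0.6  0.4] turn 0.0
punch_a [([323.5, 165.1, 17.7, 23.3], 0.98), ([320.9, 98.3, 24.6, 23.8], 0.8), ([322.6, 57.5, 22.4, 26.1], 0.77), ([407.9, 33.6, 37.8, 39.5], 0.77), ([407.6, 125.3, 31.3, 21.8], 0.57), ([355.9, 314.9, 56.4, 113.2], 0.35)]
cutter_hole1 [([357.1, 315.0, 52.5, 112.7], 0.84)]
stand_hole4 [([321.8, 111.0, 49.1, 137.3], 0.95), ([325.0, 167.8, 15.6, 21.5], 0.56)]
cutter [([357.5, 314.0, 52.0, 115.6], 0.68)]
stand [([322.1, 111.2, 47.3, 142.5], 0.64)]
[[0.998, -0.059, -0.0, -541.408], [-0.057, -0.964, 0.261, 111.95], [-0.016, -0.26, -0.965, 420.339], [0.0, 0.0, 0.0, 1.0]]
```

View pics/d.png

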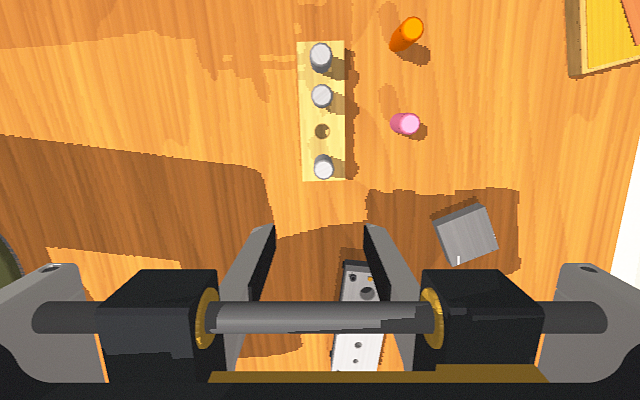

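The wrist view shows the lone punch at (323,165), its empty neighbour hole at (322,131), the pair at (322,97) and (321,57), and the cutter partly behind the gripper at (357,314). Next I shift the view about 150 mm toward the cutter. That gives a second measuring place.

{"name": "arm_command", "arguments": {
  "steps": [
    [0.6,-40,0,0,0],
    [0.6,-95,0,0,0],
    [0.6,-135,0,0,0],
    [0.6,-150,0,0,0],
    [0.6,-150,0,0,0],
    [0.6,-150,0,0,0]
  ]
}}

```text
clock: 3.6
eef_pos: [540.8, -38.6, 215.5]
eef_rot: [3.142, -0.0, 1.511]
wrist_force: [0.2, 0.4, 0.7]
finger_gap: 56.6
finger_force: 0.0
```

Run:
```python
from h import *
np.set_printoptions(precision=1,suppress=True)
go(550,110,215,86.5)
w=imaging.camera('wrist');cv2.imwrite('w2.png',w['img']);np.savez('w2.npz',**w)
for t in('punch_a','cutter_hole1','cutter','stand'):
    print(t,[(np.round(r['rect'],1).tolist(),round(float(r['p']),2)) for r in find_in(w,t)][:7])
print(w['view'].round(3).tolist())
save('e.png',cv2.resize(w['img'][:260,220:420],None,fx=2.3,fy=2.3,interpolation=cv2.INTER_CUBIC))
```

```text
pos [540.8 -38.6 215.5] rot [180.   -0.   86.6] F [0.2 0.4 0.7] gap 56.6 t 3.6 -> d [148.9   0.2   0.5] turn 0.1
punch_a [([324.5, 15.8, 19.8, 25.0], 0.6), ([365.4, 219.2, 73.9, 139.2], 0.32)]
cutter_hole1 [([367.4, 217.9, 73.9, 138.2], 0.83)]
cutter [([367.6, 218.9, 70.2, 141.4], 0.88)]
stand [([324.2, 24.4, 49.6, 46.3], 0.87)]
[[0.998, -0.059, -0.0, -541.613], [-0.056, -0.964, 0.261, -32.264], [-0.015, -0.26, -0.965, 381.294], [0.0, 0.0, 0.0, 1.0]]
```

View pics/e.png

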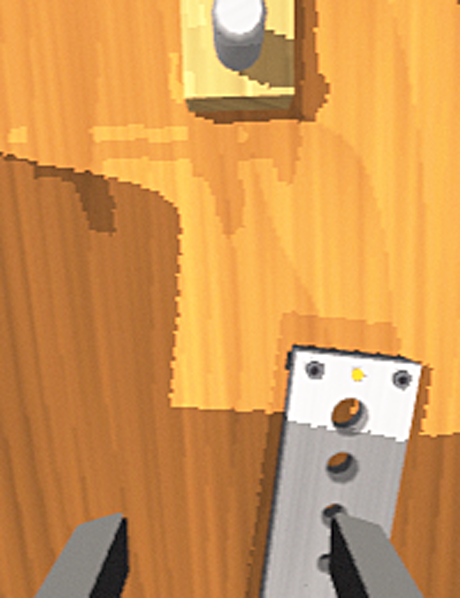

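The crop shows the punch top at crop (239,15), image (324,6.5). Hole 1 is at crop (349,414), image (371.7,180), and hole 2 at image (368.3,201.3). Now I triangulate.

Run:
```python
from h import *
np.set_printoptions(precision=1,suppress=True)
w2=np.load('w2.npz',allow_pickle=True);w2={k:w2[k] for k in w2.files}
V=np.array([[0.998,-0.059,0,-541.408],[-0.057,-0.964,0.261,111.95],[-0.016,-0.26,-0.965,420.339],[0,0,0,1]])
# orthonormal rotation from w2 for view 1 (same orientation)
V1=w2['view'].copy(); c1=np.array([0,0,0.]); V1[:3,3]=V[:3,3]; w1=dict(mtx=w2['mtx'],view=V1)
d=cv2.cvtColor(cv2.imread('pics/d.png'),cv2.COLOR_BGR2RGB)
def white(img,x0,x1,y0,y1):
    c=img[y0:y1,x0:x1].astype(int);m=((c.max(2)-c.min(2))<30)&(c.min(2)>200)
    n,l,s,ce=cv2.connectedComponentsWithStats(m.astype(np.uint8));i=1+s[1:,4].argmax();return ce[i]+[x0,y0],s[i]
a=white(d,300,345,145,185);b=white(w2['img'],300,350,0,40);print(a,b)
print('tri wrist',tri((w1,*a[0]),(w2,*b[0])),'z75',at_z(w1,*a[0],75),at_z(w2,*b[0],75))
t=imaging.camera('top');s=imaging.camera('side')
print('top at',at_z(t,245.3,220,75), proj(s,at_z(w1,*a[0],75)))
for n,u,v in(('h1',371.7,180),('h2',368.3,201.3),('h3',364.8,223)):print(n,at_z(w2,u,v,34))
print('h1 w2+top',tri((w2,371.7,180),(t,308.5,204)),'w2+side',tri((w2,371.7,180),(s,323,205)))
# cutter top corners/edges
g=w2['img'].astype(int)
```

```text
(array([323. , 169.5]), array([ 15,  16,  17,  17, 228], dtype=int32)) (array([323.2,   6.1]), array([ 13,   0,  21,  15, 252], dtype=int32))
tri wrist [554.1 130.8  71.2] z75 [554.1 131.5  75. ] [553.9 129.7  75. ]
top at [554.8 127.6  75. ] [291.8 267.5]
h1 [601.9 -40.8  34. ]
h2 [597.5 -66.5  34. ]
h3 [592.8 -93.8  34. ]
h1 w2+top [601.6 -41.4  32.2] w2+side [602.3 -41.7  30.2]
```

```bash
python3 -c "
from h import *
go(554.2,131,110,86.5);go(554.2,131,58,86.5)"
```

```text
pos [540.7 -39.4 215.4] rot [180.     0.    86.52] F [ 0.3  0.  -1. ] gap 56.2 t 3.95 -> d [170.9   3.1 105.4] turn 0.0
pos [540.7 -39.4 215.4] rot [180.     0.    86.52] F [ 0.3  0.  -1. ] gap 56.2 t 3.95 -> d [170.9   3.1 157.4] turn 0.0
```

{"name": "arm_command", "arguments": {
  "steps": [
    [0.6,45,1,5,0],
    [0.6,100,2,25,0],
    [0.6,150,3,60,0],
    [0.6,171,3,95,0],
    [0.6,171,3,120,0],
    [0.6,171,3,140,0],
    [0.6,171,3,154,0],
    [0.6,171,3,157.4,0],
    [0.6,171,3,157.4,0],
    [0.1,171,3,157.4,0],
    [0.1,171,3,157.4,0],
    [0.1,171,3,157.4,0],
    [0.1,171,3,157.4,0]
  ],
  "force": 25
}}

```text
clock: 5.58
eef_pos: [554.3, 130.7, 58.2]
eef_rot: [3.141, -0.0, 1.51]
wrist_force: [-0.9, 0.1, 1.3]
finger_gap: 21.6
finger_force: 25.0
```

Run:
```python
from h import *
go(554.2,131,58,86.5)
w=imaging.camera('wrist')
print([(np.round(r['rect'],1).tolist(),round(float(r['p']),2)) for r in find_in(w,'punch_a')][:7])
save('f.png',w['img'][:,160:480])
```

```text
pos [554.3 130.7  58.2] rot [179.98  -0.    86.49] F [-0.9  0.1  1.3] gap 21.6 t 5.575 -> d [ 0.3 -0.1  0.2] turn -0.0
[([317.1, 120.7, 45.9, 43.7], 0.7), ([479.1, 18.8, 86.2, 34.1], 0.7), ([314.4, 41.4, 52.1, 64.3], 0.6), ([321.4, 247.7, 38.3, 58.9], 0.56), ([471.6, 168.1, 72.9, 47.5], 0.56)]
```

View pics/f.png

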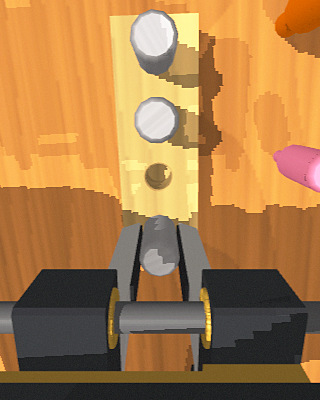

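The crop shows the lone punch held between the pads, its top at crop (159,260), image (319,260). The neighbour hole is empty at crop (158,176) and the pair is untouched.

Run:
```python
from h import *
w=imaging.camera('wrist')
print(at_z(w,319,260,75)); 
s=imaging.camera('side')
go(601.9,-40.8,120)
```

```text
[553.78918442 131.44149787  75.        ]
pos [554.3 130.7  58.2] rot [179.98  -0.    86.49] F [ 0.3 -0.8  2.2] gap 21.6 t 5.775 -> d [-168.3   58.1  -61.8] turn 0
```

{"name": "arm_command", "arguments": {
  "steps": [
    [0.1,0,0,-10,0],
    [0.1,0,0,-30,0],
    [0.1,0,0,-50,0],
    [0.1,0,0,-62,0],
    [0.1,0,0,-62,0]
  ]
}}

```text
clock: 6.4
eef_pos: [554.4, 130.8, 120.8]
eef_rot: [3.14, -0.0, 1.51]
wrist_force: [0.3, 0.1, -3.2]
finger_gap: 21.6
finger_force: 25.0
```

Run:
```python
from h import *
go(602.3,-41.4,120);go(602.3,-41.4,93)
```

```text
pos [554.4 130.8 120.8] rot [ 1.7993e+02 -2.0000e-02  8.6490e+01] F [ 0.3  0.1 -3.2] gap 21.6 t 6.4 -> d [-168.9   58.3    0.8] turn 0
pos [554.4 130.8 120.8] rot [ 1.7993e+02 -2.0000e-02  8.6490e+01] F [ 0.3  0.1 -3.2] gap 21.6 t 6.4 -> d [-168.9   58.3   27.8] turn 0
```

{"name": "arm_command", "arguments": {
  "steps": [
    [0.1,-30,10,0,0],
    [0.1,-80,28,0,0],
    [0.1,-130,45,0,0],
    [0.1,-160,55,0,0],
    [0.1,-169,58.3,5,0],
    [0.1,-169,58.3,15,0],
    [0.1,-169,58.3,25,0],
    [0.1,-169,58.3,28,0],
    [0.1,-169,58.3,28,0]
  ]
}}

```text
clock: 7.52
eef_pos: [601.9, -40.9, 91.9]
eef_rot: [-3.141, -0.0, 1.51]
wrist_force: [0.3, 0.2, -1.1]
finger_gap: 21.2
finger_force: 25.0
```

Run:
```python
from h import *
go(602.3,-41.4,93)
w=imaging.camera('wrist');s=imaging.camera('side')
a=cv2.resize(w['img'][150:330,240:400],None,fx=2.5,fy=2.5,interpolation=cv2.INTER_CUBIC)
b=cv2.resize(s['img'][130:230,290:390],(450,450),interpolation=cv2.INTER_CUBIC)
save('g.png',np.hstack([a[:450],b])[:, :800])
```

```text
pos [601.9 -40.9  91.9] rot [-179.98   -0.     86.53] F [ 0.3  0.2 -1.1] gap 21.2 t 7.525 -> d [-0.5  0.4 -1.1] turn 0
```

View pics/g.png

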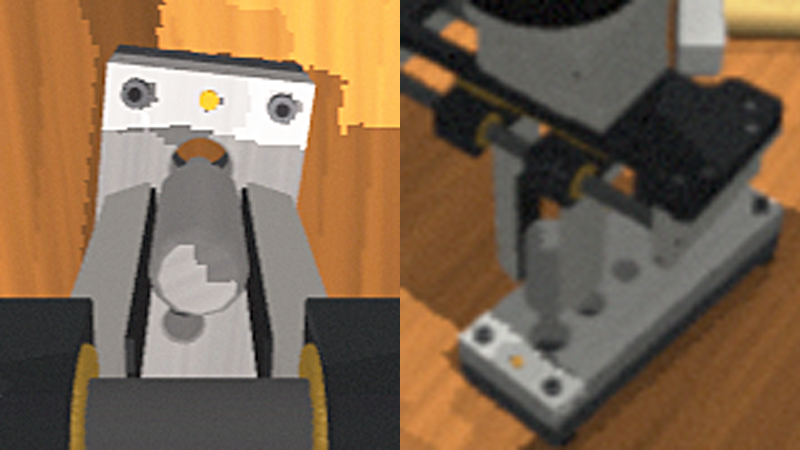

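The wrist crop shows the nose over hole 1, with the rim visible behind it at crop (200,155). The side crop shows the same, with the nose over the first hole at (550,335). I lower it gently.

{"name": "arm_command", "arguments": {
  "steps": [
    [0.1,0,0,2,0],
    [0.1,0,0,4,0],
    [0.1,0,0,5.5,0],
    [0.1,0,0,7,0],
    [0.1,0,0,8,0],
    [0.1,0,0,9,0],
    [0.1,0,0,9,0]
  ]
}}

```text
clock: 8.5
eef_pos: [602.0, -41.5, 83.0]
eef_rot: [-3.141, -0.0, 1.51]
wrist_force: [0.2, -0.3, -2.6]
finger_gap: 21.7
finger_force: 25.0
```

{"name": "arm_command", "arguments": {
  "steps": [
    [0.1,0,0,3,0],
    [0.1,0,0,6,0],
    [0.1,0,0.7,6,0],
    [0.1,0,1.4,6,0],
    [0.1,0,1.4,6,0]
  ]
}}

```text
clock: 9.12
eef_pos: [603.5, -41.6, 77.1]
eef_rot: [3.141, 0.0, 1.509]
wrist_force: [-0.3, 0.5, -1.3]
finger_gap: 21.6
finger_force: 25.0
```

{"name": "arm_command", "arguments": {
  "steps": [
    [0.1,0,0.5,0,0],
    [0.1,0,1.0,0,0],
    [0.1,0,1.0,0,0]
  ]
}}

```text
clock: 9.5
eef_pos: [604.4, -41.7, 77.1]
eef_rot: [3.142, 0.0, 1.51]
wrist_force: [0.3, -0.9, -2.6]
finger_gap: 21.8
finger_force: 25.0
```

{"name": "arm_command", "arguments": {
  "steps": [
    [0.1,0,0.5,0,0],
    [0.1,0,1.0,0,0],
    [0.1,0,1.0,0,0]
  ]
}}

```text
clock: 9.88
eef_pos: [605.4, -41.7, 77.0]
eef_rot: [-3.142, 0.0, 1.51]
wrist_force: [0.3, 0.2, -0.9]
finger_gap: 21.2
finger_force: 25.0
```

{"name": "arm_command", "arguments": {
  "steps": [
    [0.1,0,0.4,0,0],
    [0.1,0,0.8,0,0],
    [0.1,0,0.8,0,0]
  ]
}}

```text
clock: 10.25
eef_pos: [606.2, -41.8, 77.0]
eef_rot: [-3.142, 0.0, 1.51]
wrist_force: [-0.3, 0.5, -1.4]
finger_gap: 21.5
finger_force: 25.0
```

{"name": "arm_command", "arguments": {
  "steps": [
    [0.1,0,0.4,0,0],
    [0.1,0,0.8,0,0],
    [0.1,0,0.8,0,0]
  ]
}}

```text
clock: 10.62
eef_pos: [607.0, -41.8, 77.1]
eef_rot: [3.142, -0.0, 1.51]
wrist_force: [-0.0, 0.1, -2.4]
finger_gap: 21.2
finger_force: 25.0
```

{"name": "arm_command", "arguments": {
  "steps": [
    [0.1,0,0.4,0,0],
    [0.1,0,0.8,0,0],
    [0.1,0,0.8,0,0]
  ]
}}

```text
clock: 11.0
eef_pos: [607.7, -41.9, 77.0]
eef_rot: [-3.141, 0.0, 1.51]
wrist_force: [-2.6, -1.1, -1.6]
finger_gap: 21.7
finger_force: 25.0
```

{"name": "arm_command", "arguments": {
  "steps": [
    [0.1,0,0.3,0,0],
    [0.1,0,0.3,0,0]
  ]
}}

```text
clock: 11.25
eef_pos: [607.8, -41.9, 76.9]
eef_rot: [-3.141, -0.0, 1.51]
wrist_force: [-4.9, 0.2, 0.2]
finger_gap: 21.6
finger_force: 25.0
```

{"name": "arm_command", "arguments": {
  "steps": [
    [0.1,0,-3,0,0],
    [0.1,0,-6,0,0],
    [0.1,0,-8,0,0],
    [0.1,0,-8,0,0]
  ]
}}

```text
clock: 11.75
eef_pos: [600.1, -41.4, 77.1]
eef_rot: [3.141, 0.0, 1.51]
wrist_force: [0.2, -0.4, -1.3]
finger_gap: 21.6
finger_force: 25.0
```

{"name": "arm_command", "arguments": {
  "steps": [
    [0.1,0,-0.5,0,0],
    [0.1,0,-1,0,0],
    [0.1,0,-1,0,0]
  ]
}}

```text
clock: 12.12
eef_pos: [599.1, -41.3, 77.0]
eef_rot: [3.142, -0.0, 1.509]
wrist_force: [-0.3, 0.4, -1.5]
finger_gap: 21.7
finger_force: 25.0
```

{"name": "arm_command", "arguments": {
  "steps": [
    [0.1,0,-0.5,0,0],
    [0.1,0,-1,0,0],
    [0.1,0,-1,0,0]
  ]
}}

```text
clock: 12.5
eef_pos: [598.1, -41.3, 77.1]
eef_rot: [3.142, -0.0, 1.51]
wrist_force: [0.8, -0.6, -1.9]
finger_gap: 21.7
finger_force: 25.0
```

{"name": "arm_command", "arguments": {
  "steps": [
    [0.1,0,-0.4,0,0],
    [0.1,0,-0.8,0,0],
    [0.1,0,-0.8,0,0]
  ]
}}

```text
clock: 12.88
eef_pos: [597.4, -41.2, 77.1]
eef_rot: [3.141, 0.0, 1.51]
wrist_force: [1.7, 0.2, -2.3]
finger_gap: 21.8
finger_force: 25.0
```

{"name": "arm_command", "arguments": {
  "steps": [
    [0.1,0,2.5,0,0],
    [0.1,0,5,0,0],
    [0.1,2,5,0,0],
    [0.1,3.5,5,0,0],
    [0.1,4,5,0,0],
    [0.1,4,5,0,0]
  ]
}}

```text
clock: 13.62
eef_pos: [602.5, -37.5, 77.0]
eef_rot: [-3.142, 0.0, 1.51]
wrist_force: [0.6, 0.1, -1.1]
finger_gap: 21.3
finger_force: 25.0
```

{"name": "arm_command", "arguments": {
  "steps": [
    [0.1,0.5,0,0,0],
    [0.1,1,0,0,0],
    [0.1,1,0,0,0]
  ]
}}

```text
clock: 14.0
eef_pos: [602.6, -36.9, 77.0]
eef_rot: [-3.142, 0.001, 1.509]
wrist_force: [-1.5, -4.9, -1.8]
finger_gap: 21.7
finger_force: 25.0
```

{"name": "arm_command", "arguments": {
  "steps": [
    [0.1,-3,0,0,0],
    [0.1,-6,0,0,0],
    [0.1,-8.5,0,0,0],
    [0.1,-9.5,0,0,0],
    [0.1,-9.5,0,0,0]
  ]
}}

```text
clock: 14.62
eef_pos: [602.0, -46.1, 77.0]
eef_rot: [-3.142, -0.0, 1.509]
wrist_force: [0.5, -0.6, -2.3]
finger_gap: 21.7
finger_force: 25.0
```

{"name": "arm_command", "arguments": {
  "steps": [
    [0.1,-0.4,0,0,0],
    [0.1,-0.9,0,0,0],
    [0.1,-0.9,0,0,0]
  ]
}}

```text
clock: 15.0
eef_pos: [602.0, -46.9, 77.1]
eef_rot: [3.142, -0.0, 1.51]
wrist_force: [-1.2, -0.5, -1.5]
finger_gap: 21.7
finger_force: 25.0
```

The nose has about 10 mm of play in the 19 mm hole, so it measures about 9 mm, and hole 1's centre is at (602.5, -42.0). On to hole 2.

{"name": "arm_command", "arguments": {
  "steps": [
    [0.1,4,0.2,0,0],
    [0.1,4.9,0.2,-6,0],
    [0.1,4.9,0.2,-14,0],
    [0.1,4.9,0.2,-17,0],
    [0.1,-6,-1,-17,0],
    [0.1,-18,-2.3,-17,0],
    [0.1,-21.9,-2.7,-17,0],
    [0.1,-21.9,-2.7,-16,0],
    [0.1,-21.9,-2.7,-11,0],
    [0.1,-21.9,-2.7,-9,0],
    [0.1,-21.9,-2.7,-7,0],
    [0.1,-21.9,-2.7,-5,0],
    [0.1,-21.9,-2.7,-2,0],
    [0.1,-21.9,-2.7,0,0],
    [0.1,-21.9,-2.7,0,0]
  ]
}}

```text
clock: 16.88
eef_pos: [597.9, -68.6, 76.9]
eef_rot: [-3.141, -0.0, 1.51]
wrist_force: [0.6, 0.2, -1.6]
finger_gap: 21.7
finger_force: 25.0
```

{"name": "arm_command", "arguments": {
  "steps": [
    [0.1,0,0,-6,0],
    [0.1,0,0,-14,0],
    [0.1,0,0,-17,0],
    [0.1,-10,-1,-17,0],
    [0.1,-22,-2.3,-17,0],
    [0.1,-26.9,-2.8,-17,0],
    [0.1,-26.9,-2.8,-16,0],
    [0.1,-26.9,-2.8,-11,0],
    [0.1,-26.9,-2.8,-9,0],
    [0.1,-26.9,-2.8,-7.5,0],
    [0.1,-26.9,-2.8,-6,0],
    [0.1,-26.9,-2.8,-4,0],
    [0.1,-26.9,-2.8,-2,0],
    [0.1,-26.9,-2.8,0,0],
    [0.1,-26.9,-2.8,0,0]
  ]
}}

```text
clock: 18.75
eef_pos: [593.4, -95.3, 76.9]
eef_rot: [-3.141, -0.0, 1.509]
wrist_force: [0.2, -0.1, -1.8]
finger_gap: 21.6
finger_force: 25.0
```

{"name": "arm_command", "arguments": {
  "steps": [
    [0.1,0,1.3,0,0],
    [0.1,0,2.3,0,0],
    [0.1,0,2.3,0,0]
  ]
}}

```text
clock: 19.12
eef_pos: [595.6, -95.4, 77.0]
eef_rot: [-3.141, 0.0, 1.51]
wrist_force: [-3.4, 0.3, -0.5]
finger_gap: 21.3
finger_force: 25.0
```

{"name": "arm_command", "arguments": {
  "steps": [
    [0.1,0,-2.3,0,0],
    [0.1,0,-3.6,0,0],
    [0.1,0,-4.6,0,0],
    [0.1,0,-4.6,0,0]
  ]
}}

```text
clock: 19.62
eef_pos: [591.3, -95.2, 77.1]
eef_rot: [3.141, 0.0, 1.509]
wrist_force: [0.7, -1.0, -2.4]
finger_gap: 21.8
finger_force: 25.0
```

{"name": "arm_command", "arguments": {
  "steps": [
    [0.1,0,2.3,0,0],
    [0.1,1.3,2.3,0,0],
    [0.1,2.3,2.3,0,0],
    [0.1,2.3,2.3,0,0]
  ]
}}

```text
clock: 20.12
eef_pos: [593.7, -93.3, 77.1]
eef_rot: [3.141, 0.001, 1.51]
wrist_force: [0.7, -3.7, -2.7]
finger_gap: 21.8
finger_force: 25.0
```

{"name": "arm_command", "arguments": {
  "steps": [
    [0.1,-2.3,0,0,0],
    [0.1,-3.6,0,0,0],
    [0.1,-4.6,0,0,0],
    [0.1,-4.6,0,0,0]
  ]
}}

```text
clock: 20.62
eef_pos: [593.3, -97.6, 77.0]
eef_rot: [-3.142, -0.0, 1.509]
wrist_force: [-0.3, -0.3, -1.2]
finger_gap: 21.2
finger_force: 25.0
```

{"name": "arm_command", "arguments": {
  "steps": [
    [0.1,2.1,0,0,0],
    [0.1,2.1,0,-6,0],
    [0.1,2.1,0,-14,0],
    [0.1,2.1,0,-17,0],
    [0.1,-8,-1,-17,0],
    [0.1,-20,-2.4,-17,0],
    [0.1,-24.7,-3.1,-17,0],
    [0.1,-24.7,-3.1,-16,0],
    [0.1,-24.7,-3.1,-12,0],
    [0.1,-24.7,-3.1,-10,0],
    [0.1,-24.7,-3.1,-9,0],
    [0.1,-24.7,-3.1,-8.3,0],
    [0.1,-24.7,-3.1,-7.6,0],
    [0.1,-24.7,-3.1,-7,0],
    [0.1,-24.7,-3.1,-7,0]
  ]
}}

```text
clock: 22.5
eef_pos: [588.7, -122.1, 84.0]
eef_rot: [-3.142, -0.0, 1.509]
wrist_force: [0.6, 0.2, -2.3]
finger_gap: 21.6
finger_force: 25.0
```

No resistance. I lower it further to confirm it has entered.

{"name": "arm_command", "arguments": {
  "steps": [
    [0.1,0,0,1,0],
    [0.1,0,0,2,0],
    [0.1,0,0,3,0],
    [0.1,0,0,4,0],
    [0.1,0,0,5,0],
    [0.1,0,0,6,0],
    [0.1,0,0,7,0],
    [0.1,0,0,7,0]
  ]
}}

```text
clock: 23.5
eef_pos: [588.7, -122.0, 76.9]
eef_rot: [-3.141, -0.0, 1.51]
wrist_force: [0.1, -0.1, -2.7]
finger_gap: 21.4
finger_force: 25.0
```

It passed hole 4 too. Now I feel hole 5 gently.

{"name": "arm_command", "arguments": {
  "steps": [
    [0.1,0,0,-6,0],
    [0.1,0,0,-14,0],
    [0.1,0,0,-17,0],
    [0.1,-10,-1,-17,0],
    [0.1,-22,-2.4,-17,0],
    [0.1,-26.8,-3,-17,0],
    [0.1,-26.8,-3,-16,0],
    [0.1,-26.8,-3,-12,0],
    [0.1,-26.8,-3,-11,0],
    [0.1,-26.8,-3,-10,0],
    [0.1,-26.8,-3,-9.5,0],
    [0.1,-26.8,-3,-9.1,0],
    [0.1,-26.8,-3,-8.8,0],
    [0.1,-26.8,-3,-8.8,0]
  ]
}}

```text
clock: 25.25
eef_pos: [584.2, -148.6, 85.9]
eef_rot: [3.141, 0.0, 1.51]
wrist_force: [-0.2, -0.4, -0.9]
finger_gap: 21.5
finger_force: 25.0
```

{"name": "arm_command", "arguments": {
  "steps": [
    [0.1,0,0,0.3,0],
    [0.1,0,0,0.6,0],
    [0.1,0,0,0.6,0]
  ]
}}

```text
clock: 25.62
eef_pos: [584.3, -148.7, 85.6]
eef_rot: [3.141, 0.0, 1.51]
wrist_force: [-0.6, 0.7, 3.3]
finger_gap: 21.2
finger_force: 25.0
```

{"name": "arm_command", "arguments": {
  "steps": [
    [0.1,0,0,0.3,0],
    [0.1,0,0,0.5,0],
    [0.1,0,0,0.5,0]
  ]
}}

```text
clock: 26.0
eef_pos: [584.4, -148.7, 85.4]
eef_rot: [3.141, 0.0, 1.51]
wrist_force: [-2.9, 0.3, 8.4]
finger_gap: 21.3
finger_force: 25.0
```

Hole 5 refuses it: 8–10 N with the nose about at the plate top. I go back to hole 4.

{"name": "arm_command", "arguments": {
  "steps": [
    [0.1,0,0,-4,0],
    [0.1,0,0,-9,0],
    [0.1,10,1,-9,0],
    [0.1,22,2.4,-9,0],
    [0.1,26.8,3,-9,0],
    [0.1,26.8,3,-8,0],
    [0.1,26.8,3,-4,0],
    [0.1,26.8,3,-2,0],
    [0.1,26.8,3,-0.5,0],
    [0.1,26.8,3,1,0],
    [0.1,26.8,3,3,0],
    [0.1,26.8,3,6,0],
    [0.1,26.8,3,8,0],
    [0.1,26.8,3,8,0]
  ]
}}

```text
clock: 27.75
eef_pos: [588.7, -122.0, 76.5]
eef_rot: [-3.141, -0.0, 1.51]
wrist_force: [-0.2, -0.0, -1.4]
finger_gap: 21.5
finger_force: 25.0
```

{"name": "arm_command", "arguments": {
  "steps": [
    [0.1,0,0,2,0],
    [0.1,0,0,4,0],
    [0.1,0,0,6,0],
    [0.1,0,0,8,0],
    [0.1,0,0,10,0],
    [0.1,0,0,12,0],
    [0.1,0,0,13,0],
    [0.1,0,0,13,0]
  ]
}}

```text
clock: 28.75
eef_pos: [588.7, -122.0, 63.7]
eef_rot: [-3.142, -0.0, 1.51]
wrist_force: [0.9, -0.3, -1.9]
finger_gap: 21.4
finger_force: 25.0
```

{"name": "arm_command", "arguments": {
  "steps": [
    [0.1,0,0,0.6,0],
    [0.1,0,0,1.1,0],
    [0.1,0,0,1.6,0],
    [0.1,0,0,1.6,0]
  ]
}}

```text
clock: 29.25
eef_pos: [588.8, -122.1, 62.3]
eef_rot: [3.141, 0.0, 1.51]
wrist_force: [0.2, -0.4, -1.0]
finger_gap: 21.7
finger_force: 25.0
```

{"name": "arm_command", "arguments": {
  "steps": [
    [0.1,0,0,0.3,0],
    [0.1,0,0,0.6,0],
    [0.1,0,0,0.6,0]
  ]
}}

```text
clock: 29.62
eef_pos: [588.8, -122.1, 62.2]
eef_rot: [3.141, 0.0, 1.51]
wrist_force: [-4.2, 1.0, 7.3]
finger_gap: 21.5
finger_force: 25.0
```

The shoulder is seated, with contact at the expected height. I release, retreat and look.

{"name": "arm_command", "arguments": {
  "steps": [
    [0.25,0,0,0,0],
    [0.45,0,0,0,0],
    [0.5,0,0,0,0],
    [0.5,0,0,0,0],
    [0.5,0,0,-5,0],
    [0.5,0,0,-20,0],
    [0.5,0,0,-50,0],
    [0.5,0,0,-90,0],
    [0.5,-20,0,-110,0],
    [0.5,-50,0,-120,0],
    [0.5,-60,0,-120,0],
    [0.5,-60,0,-120,0]
  ]
}}

```text
clock: 31.12
eef_pos: [584.9, -182.0, 181.3]
eef_rot: [-3.141, -0.0, 1.509]
wrist_force: [0.1, -0.2, 0.3]
finger_gap: 46.8
finger_force: 0.0
```

Run:
```python
from h import *
go(588,-122,62)
w=imaging.camera('wrist');s=imaging.camera('side')
a=cv2.resize(w['img'][0:260,250:450],(400,520),interpolation=cv2.INTER_CUBIC)
b=cv2.resize(s['img'][150:350,200:400],(400,400),interpolation=cv2.INTER_CUBIC)
save('i.png',np.hstack([a,np.vstack([b,np.zeros((120,400,3),np.uint8)])]))
```

```text
pos [ 584.9 -182.   181.3] rot [-1.7998e+02 -1.0000e-02  8.6440e+01] F [ 0.1 -0.2  0.3] gap 46.8 t 31.125 -> d [ 60.   -0.6 119.3] turn 0
```

View pics/i.png

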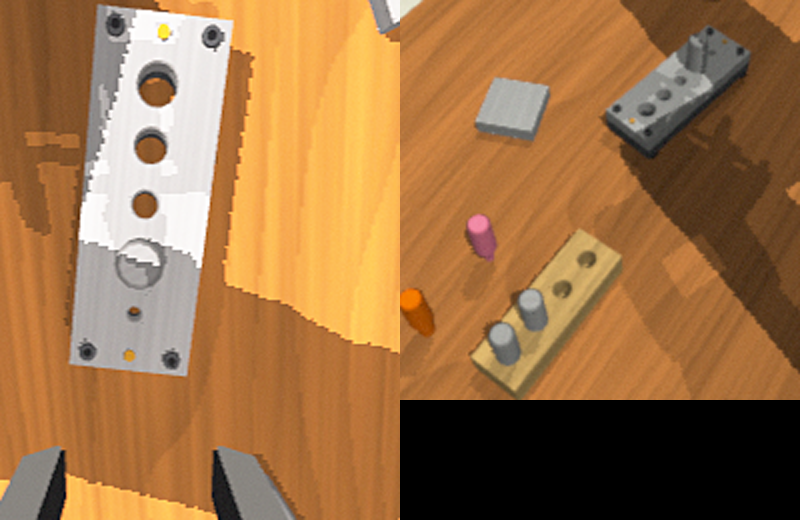

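The punch stands upright in hole 4 at crop (140,263), with holes 1–3 open above it and hole 5 at (134,313). The pair is still in the stand and the block has not moved.

```bash
python3 -c "
from h import *
print(job.sign_off())"
```

```text
the job is handed in; nothing more can be done
None
```

The lone punch's nose is about 9 mm: it passed holes 1–4, hole 5 refused it at about 8–10 N, and it now stands released in hole 4 (10 mm) with its shoulder on the plate; the job is handed in.

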